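Turn a bare circuit board over on the board turner

ROBOT

A 6-joint arm with a two-finger parallel gripper is mounted at the origin on a cart in front of the work surface, level with it; the furniture and walls round the work are solid. World frame = base frame: x ahead of the robot, y to its left, z up, the work surface at z = 0. Lengths are in mm, angles in degrees, forces in N, time in s.
With the tool pointing down it reaches from about 300 to 850 mm from the base axis. Payload 4.2 kg.
Tool frame: the origin (TCP) lies midway between the tips of the shut fingers; the grasp point (between the pads) lies 19 mm behind it (env.grasp_offset is the distance from the TCP to the grasp point, in mm); z points along the fingers, y is the line along which they close (so a half turn about z gives the same grasp; the last joint's range is limited). The gripper opens to 91 mm and grips with 3 to 60 N. Pads are 32 mm wide; open, the fingers measure 118 mm over their backs; the gripper's body (76 mm by 178 mm) begins 60 mm behind the grasp point.
Start: joints at [-68.468, 18.312, 89.639, -0, 72.044, -1.146], TCP at [221.694, -530.561, 213.976] pointing down, gripper open.
Joint ranges: [-177.97, 177.97], [-48.28, 115.42], [12.27, 149.76], [-77.06, 257.06], [2.81, 150.46], [-146.56, 146.56]. Speed limits (degrees/s): [147.25, 147.25, 180, 180, 180, 180].

INTERFACE

Orientations are given as [roll, pitch, yaw] about the fixed x, y, z axes, in that order (R = Rz(yaw) Ry(pitch) Rx(roll)).
In Python, from workcell import env, optics gives the robot as it stands. The module is installed in compiled form; this text tells all that it offers.
- The arm moves only by the tool send_rows, never from a script. Its argument "targets" is a list that holds one entry, the list of rows, each a list of 7 numbers: the turn, a rotation vector about the world's x, y, z scaled (see below), then the shift along the world's x, y, z scaled (see below), then the closure, from -1 (fully open) to 1 (shut). In form: [[[rx, ry, rz, x, y, z, gripper], ...]]. A call has 1 to 12 rows; each row shifts and turns the commanded pose from where the row before left it; what a row does not reach is not made up. The controller multiplies each number of a shift by 0.2 m and each number of a turn by pi/2 rad. A row lasts 1/10 s, in which the tool goes at most 50 mm and 8.59 degrees, less where a joint would pass 70% of its speed; a pose out of reach is approached as far as the arm can. A call with a number of a shift or a turn outside -1 to 1 is refused whole. A call with a gripper value outside its range is refused whole. The fingers move at their own pace and stop on an object; "grip_force" is the grip in N (left out, the last holds). Time passes only in rows, so rows that do not move let the fingers close. It gives the time, the measured TCP pose, the force, the opening and the grip force at its end, in the units of the state.
- env.state(): the state, without advancing time (a new reading comes with each control period).
- optics.grab_frame(name): name is "scene" or "side" or "wrist"; returns (picture, depth): 384x512x3 uint8, red, green, blue; 384x512 float32, mm along the optical axis (not along the pixel's ray), 0 where there is no reading.
- optics.camera_info(name): a dict with "camera_matrix" (3x3 intrinsics, pixels), "R" (3x3) and "t" (3): a world point X has camera coordinates R X + t; the wrist camera has in their place "mount" (4x4, takes a point from camera to tool coordinates, whose origin is the TCP and whose axes are the flange's). Camera axes: x right, y down, z forward; pixel columns grow to the right and rows downward; lengths in mm; the calibration is good to about 2 mm. The wrist camera is an equidistant fisheye: a pixel r from the principal point sees the ray r / f radians off the axis. A picture is of the moment at which its call begins: read the wrist's pose just before it. camera_info takes no time and is no camera call.
- env.job_done(): hands the job in; it is judged then, once.
Trained networks look in the newest picture that a camera, given by its name, has taken for a name from the list of things; names that differ only in an ending like _2 or _b are one class to them, and where a whole thing is asked for, a point or a joint stands for the part that bears it (a point fixed in the world has none). Each returns a list of dicts, best first, with "conf" (0 to 1); they miss things now and then, are a little off and sometimes report something else, mostly with a low value. They report only what shows in the picture. A call takes as long as a camera call. They do not tell look-alikes from the thing itself.
- optics.silhouettes(camera, name): "mask" (384x512 bool, what is visible of it) and "at" ([column, row] in pixels, amid what is visible of it).
- optics.place_of(camera, name): "at" ([column, row] in pixels: a listed point, or the origin of a listed thing).
The state is a dict: "time_s": time; "qpos": joint angles; "qvel": joint speeds; "effort": joint torques, N m; "ee_pos": TCP position; "ee_rot": TCP orientation; "force": force on the tool from outside, world axes, zero at the start; "torque": the same for the moment, N m; "gripper_width": finger opening in mm; "gripper_force": force on a finger pad.
Only numpy, scipy, OpenCV 4.12 (cv2) and the standard library are available. Lean on these libraries where they do the work, as an engineer would, in place of code of your own. Each camera call takes 0.05 s, during which the arm holds its last target. There are 200 camera calls.

TASK

Turn the bare circuit board over on the grey board turner by pushing alone: with the fingertips push it gently along the high rails (go slowly at their ends, for a rushed board shoots across) until its far edge drops into the trough and catches against the step, then keep pushing its raised near edge so that it tips up, goes over the step and lies flat, copper side up, on the low far deck. Never pinch, lift or carry the board or force it hard, leave the tin, loupe and eraser where they stand, and finish with the hand clear.

Things in the scene. Friction and masses are not known exactly. Their poses are not given: they have to be found in the camera images.
- board: bare green circuit board, 90 x 116 x 3 mm, about 60 g, loose, at first flat on the turner's two high rails, square to them within 0.12 rad, centred within 8 mm. Upper side green with small pads, under side mostly bare copper. Origin at its centre; x along the 90 mm side, at the start toward the step; z up at the start, must point down at the end
- board_far_edge (a point): middle of the board's far 116 mm edge (board x = +45 mm, half-way through the thickness): the edge that must drop into the trough and catch on the step
- turner: board turner, fixture screwed to the bench, 243 x 126 mm. Origin at bench height below the step's upper edge, mid-width; x = push direction (to the robot's left, 1.2 to 1.52 rad from straight ahead), z up. Along x, in mm: rails -146 to -56, open trough -56 to 0, upright step at 0 (20 high), far deck 0 to 92 at 36 above the bench, then a lip 6 high
- rail_end (a point): middle of the gap between the two rails' far ends, at the height of their tops (turner x = -56 mm, 80 mm above the bench). Each rail is 25 mm wide; between them is an open slot 76 mm wide (turner y = -38 to 38) down to a base plate 16 mm thick, so fingers can reach below the board's near edge and push along the slot
- trough (a point): foot of the step, mid-width, 5 mm before it (16 mm above the bench); a chute slopes down to here from the rails. Pushed at 20 mm/s or in short steps with a pause, the board tips far edge down by its own weight when its centre is a few mm past the rails' ends and slides into the corner at the step, where it leans on the rails' ends about 52 degrees steep, near edge 10 to 15 mm above the rails
- step_edge (a point): middle of the step's upper edge (turner x = 0, 36 mm above the bench). The leaning board, pushed on in +x at its near edge from behind, stands up and falls forward over this edge; the push ends with the fingertips 10 to 20 mm beyond it. A fixed stand with a pillar and knobs, 0.38 m high, stands about 0.3 m to the right of the turner: pass over or round it
- tinner_tin: bystander: round tin, 50 mm wide, 16 mm high, loose on the bench beside the turner; leave alone. Origin at the centre of its underside
- loupe: bystander: black waisted eye loupe, 33 mm wide and high, loose on the bench beside the turner; leave alone. Origin at the centre of its underside
- eraser_mint: bystander: mint eraser, 20 x 56 x 12 mm, loose on the bench beside the turner; leave alone. Origin at the centre of its underside
Mind the look-alikes: they are no part of the job. There is more than one size of the board; the job needs the smaller.

How it is judged (in metres and radians):
On the way:
1. the board stands tipped up in the trough, its far edge down against the step (angle between board's own z axis and vertical between 1.2 and 1.75 rad and z of board_far_edge in the frame of turner below 0.034 m and x of board_far_edge in the frame of turner between -0.015 and 0.004 m), for 0.1 s.
At the end, for the whole second after the job is handed in: the board lies flat (within 0.1 rad), copper side up, at rest on the far deck: its centre 10 to 55 mm beyond the step, within 35 mm of the turner's middle line, 32 to 43 mm above the bench (angle between board's own z axis and vertical above 3.04 rad and x of board in the frame of turner between 0.01 and 0.055 m and y of board in the frame of turner between -0.035 and 0.035 m and z of board in the frame of turner between 0.032 and 0.043 m and linear speed of board below 0.01 m/s); the robot touches nothing.
It fails at once if the board is lifted: its centre rises more than 15 mm above where it lay on the rails (height (world z) of board above 0.097 m).
It fails at once if the board is pinched or forced: more than 18 N between fingers and board (contact force between the fingers and board above 18 N).
It fails at once if the tin is moved more than 15 mm (distance of tinner_tin from where it was at the start of the episode above 0.015 m).
It fails at once if the loupe is moved more than 15 mm (distance of loupe from where it was at the start of the episode above 0.015 m).
It fails at once if the eraser is moved more than 15 mm (distance of eraser_mint from where it was at the start of the episode above 0.015 m).
It also fails if it takes over 53 s, if anything falls off the work surface, if the arm or the gripper's body presses on something with over 40 N, if the wrist force passes 120 N, or if a joint passes its speed limit or range.

## Working session

There is one attempt and no reset: what is moved stays moved. The work goes in short steps, Python scripts to look and compute and a tool call to move; the robot and the scene stay as the last step left them, time stands still between calls to the robot, and variables do not carry over. Pictures are saved under pics/ and viewed, at most 10 in all, crops included, and the job is handed in when it is done.

Besides the shell and the picture viewer there is one more tool, called by a JSON object that holds its "fn" and its "kwargs", one argument or row to a line. send_rows: Moves the arm, as the interface text tells. Its arguments: {"type":"object","properties":{"targets":{"type":"array"},"grip_force":{"type":"number"}},"required":["targets"]}

```bash
mkdir -p pics; cat > h.py <<'E'
import numpy as np, cv2
from workcell import env, optics
def grab(n,f=None):
    p,d=optics.grab_frame(n)
    if f: cv2.imwrite('pics/'+f,p[:,:,::-1])
    return p,d
def world(n,px,depth):
    c=optics.camera_info(n);K=np.array(c['camera_matrix'])
    r=np.linalg.solve(K,[px[0],px[1],1.0])*depth
    return np.array(c['R']).T@(r-np.array(c['t']))
def onz(n,px,z):
    c=optics.camera_info(n);K=np.array(c['camera_matrix']);R=np.array(c['R'])
    o=-R.T@np.array(c['t']);d=R.T@np.linalg.solve(K,[px[0],px[1],1.0])
    return o+d*(z-o[2])/d[2]
E
python3 - <<'E'
from h import *
a,_=grab('scene');b,_=grab('side')
cv2.imwrite('pics/a.png',cv2.resize(np.vstack([a,b])[:,:,::-1],None,fx=.78,fy=.78) if 0 else a[:,:,::-1]);cv2.imwrite('pics/b.png',b[:,:,::-1])
Z={'board':81.5,'board_far_edge':81.5,'rail_end':80,'trough':16,'step_edge':36,'tinner_tin':0,'loupe':0,'eraser_mint':0,'turner':0}
for n in ('scene','side'):
  for k,z in Z.items():
    for r in optics.place_of(n,k)[:3]: print(n,k,round(r['conf'],2),np.round(r['at']),np.round(onz(n,r['at'],z)))
print(env.state())
E
```

```text
scene board 0.94 [254. 165.] [590. 194.  82.]
scene board 0.7 [352. 227.] [276. 325.  82.]
scene board_far_edge 0.61 [362. 244.] [240. 364.  82.]
scene board_far_edge 0.56 [238. 172.] [596. 246.  81.]
scene rail_end 0.68 [239. 174.] [589. 249.  80.]
scene rail_end 0.56 [181. 245.] [472. 535.  80.]
scene trough 0.6 [225. 207.] [591. 300.  16.]
scene step_edge 0.91 [221. 200.] [592. 308.  36.]
scene tinner_tin 0.58 [242. 174.] [711.  98.   0.]
scene tinner_tin 0.54 [161. 231.] [649. 436.   0.]
scene loupe 0.62 [181. 244.] [578. 446.   0.]
scene eraser_mint 0.66 [254. 168.] [709.  43.   0.]
scene eraser_mint 0.56 [172. 211.] [698. 360.   0.]
scene eraser_mint 0.29 [160. 230.] [655. 434.   0.]
scene turner 0.73 [221. 210.] [609. 293.   0.]
scene turner 0.65 [224. 214.] [594. 302.   0.]
side board 0.89 [289. 136.] [586. 196.  82.]
side board 0.78 [354. 239.] [318. 234.  82.]
side board_far_edge 0.83 [359. 264.] [274. 258.  82.]
side board_far_edge 0.75 [271. 142.] [595. 238.  82.]
side board_far_edge 0.35 [267. 149.] [583. 255.  82.]
side rail_end 0.76 [266. 150.] [585. 257.  80.]
side tr
[... 300 characters left out ...]
80.] [584. 306.   0.]
{'time_s': 1.0, 'qpos': array([-6.84682045e+01,  1.83112562e+01,  8.96397140e+01,  4.85549211e-04,
        7.20422947e+01, -1.14625773e+00]), 'qvel': array([-0.1303244 , -0.00286965, -0.07621058, -0.03693597,  0.02830008,
        0.11794509]), 'effort': array([ 1.85696350e-03, -4.12351656e+01, -2.32232505e+01,  7.29753356e-02,
        3.76071164e-02, -3.67021119e-05]), 'ee_pos': array([ 221.70000415, -530.56258721,  213.97753961]), 'ee_rot': array([ 1.79993257e+02, -3.27088233e-04,  2.26779036e+01]), 'force': array([-0.29304178, -0.71199149,  0.55629874]), 'torque': array([ 0.06105358, -0.04041287,  0.04486115]), 'gripper_force': 0.0, 'gripper_width': 91.48437441610159}
```

View pics/a.png

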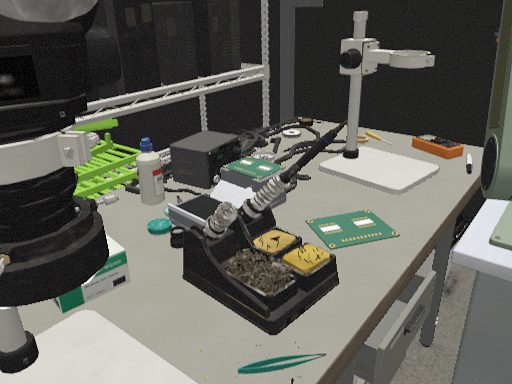

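View pics/b.png

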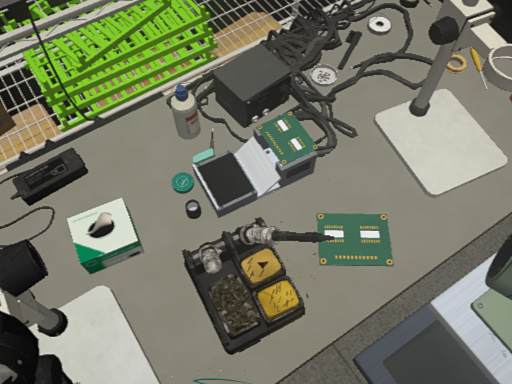

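The small board is on the turner, at scene (254,165) and side (289,136). The look-alike is the larger board flat on the bench, at scene (352,227) and side (355,238). I choose the one on the turner. Next I'll check it in a crop and measure heights and obstacles.

```bash
python3 - <<'E'
from h import *
def cloud(n):
    p,d=grab(n);c=optics.camera_info(n);K=np.array(c['camera_matrix'])
    v,u=np.mgrid[:384,:512]
    r=np.stack([(u-K[0,2])/K[0,0]*d,(v-K[1,2])/K[1,1]*d,d],-1)
    W=(r-np.array(c['t']))@np.array(c['R']); W[d==0]=np.nan
    return p,W
p,W=cloud('side'); p2,W2=cloud('scene')
m=optics.silhouettes('side','board')
for q in m[:2]:
    P=W[q['mask']];P=P[np.isfinite(P[:,0])]
    print(q['at'],len(P),np.median(P,0),np.percentile(P[:,2],[5,95]))
    P=P[abs(P[:,2]-np.median(P[:,2]))<5]
    r=cv2.minAreaRect(P[:,:2].astype(np.float32));print(r, cv2.boxPoints(r).round())
q=optics.silhouettes('side','turner')[0]['mask'];P=W[q];P=P[np.isfinite(P[:,0])]
for lo,hi in((30,40),(40,46),(72,79)):
    s=P[(P[:,2]>lo)&(P[:,2]<hi)];print(lo,hi,len(s),s.mean(0).round(), cv2.minAreaRect(s[:,:2].astype(np.float32)))
# max height grid
A=np.vstack([W.reshape(-1,3),W2.reshape(-1,3)]);A=A[np.isfinite(A[:,0])]
xs=range(200,900,50);ys=range(-450,550,50)
print('      ',*['%4d'%x for x in xs])
for y in ys:
    print('%5d '%y,*['%4d'%(np.max(s) if len(s) else -1) for x in xs for s in [A[(A[:,0]>=x)&(A[:,0]<x+50)&(A[:,1]>=y)&(A[:,1]<y+50)][:,2]]])
cv2.imwrite('pics/c.png',cv2.resize(p[90:230,160:340,::-1],None,fx=4.4,fy=4.2,interpolation=cv2.INTER_CUBIC))
E
```

```text
[286.2, 136.6] 1710 [584.1219813  204.40639563  83.5894695 ] [81.02150134 86.01731465]
((586.6240844726562, 202.9642791748047), (90.26907348632812, 118.6841812133789), 85.99192810058594) [[524. 162.]
 [643. 154.]
 [649. 244.]
 [531. 252.]]
[354.2, 240.7] 3482 [333.84834174 199.61344791   4.43640091] [1.75840415 7.04863697]
((337.1619567871094, 199.7696990966797), (153.3409881591797, 117.52828216552734), 55.49372482299805) [[245. 170.]
 [342. 103.]
 [429. 230.]
 [332. 296.]]
30 40 2481 [590. 342.  36.] ((589.8748779296875, 287.8493957519531), (242.0615234375, 128.20205688476562), 84.37618255615234)
40 46 391 [583. 303.  43.] ((589.4437866210938, 287.9810791015625), (241.0740966796875, 127.4222640991211), 84.58984375)
72 79 116 [545. 228.  76.] ((564.9205932617188, 242.14163208007812), (151.9244384765625, 71.8603515625), 28.828155517578125)
        200  250  300  350  400  450  500  550  600  650  700  750  800  850
 -450     4    3   34   38   32    5    5   17    3    5    5  422  423  423
 -400    17   40   45   43   37   12   16   18   12    5    5   16   22   16
 -350    19   39  
[... 667 characters left out ...]
05   32
  100     4    7    8    7    5    5   23   24    5   84  110  109  109   -1
  150     6    8    9   10    7    6   87   87   87   27  108  108  108   27
  200     5    8    9    9    9    5   87   87   87  101  108  109  109   27
  250     5    5    8   10    4    4   85   82   83   41   10   85  105   25
  300     4  267  262    5    5    6   41   41   41   40  113  156   16   18
  350     4   64  250  210  164  108   41   41   47   47  111  159   14   17
  400     4   66   66  149  147  114   49   49   49   47    5    5    5    5
  450     4   71   79  152  159  119    4   36   19   19    4    5    4    5
  500     7   68   77  145  156  116    4    5    6    5    5    4    5    5
```

View pics/c.png

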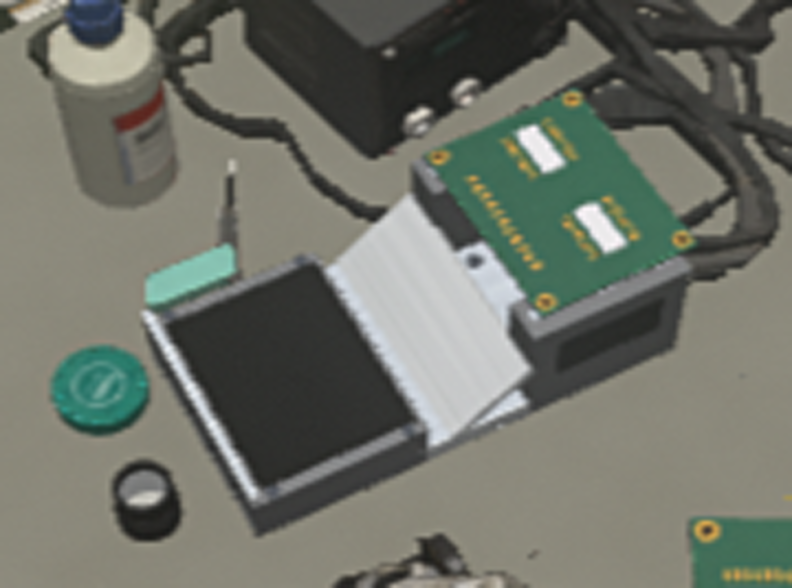

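The crop shows the smaller board, mostly plain and square on the grey turner's rails, so the choice holds. Step edge is at about (592,311), push direction is about 84.5°, and the board's near edge is about turner x = -153. I'll raise the hand above the stand first.

{"fn": "send_rows", "kwargs": {
  "targets": [
    [[0,0,0,0,0,0.25,0.45],[0,0,0,0,0,0.25,0.45],[0,0,0,0,0,0.25,0.45],[0,0,0,0,0,0.25,0.45],[0,0,0,0,0,0.25,0.45],[0,0,0,0,0,0.1,0.45]]
  ]
}}

```text
time_s: 1.8
ee_pos: [221.8, -530.7, 489.6]
ee_rot: [179.5, 0.0, 22.7]
force: [-0.1, -0.0, 0.2]
gripper_width: 46.1
gripper_force: 0.0
```

```bash
python3 - <<'E'
from h import *
O=np.array([592.3,311.5]);e=np.array([.0958,.9954]);f=np.array([-.9954,.0958])
for n in('side','scene'):
    p,d=grab(n);c=optics.camera_info(n);K=np.array(c['camera_matrix'])
    v,u=np.mgrid[:384,:512]
    r=np.stack([(u-K[0,2])/K[0,0]*d,(v-K[1,2])/K[1,1]*d,d],-1)
    W=((r-np.array(c['t']))@np.array(c['R']))[d>0]
    a=(W[:,:2]-O)@e;b=(W[:,:2]-O)@f
    for y0 in(-55,-38,-12,12,38):
      print(n,y0,[(x,int(np.median(W[s,2]))) for x in range(-170,100,10) for s in [(abs(a-x)<5)&(b>y0)&(b<y0+22)] if s.sum()])
    s=(abs(W[:,2]-84)<5)&(abs(a+105)<60)&(abs(b)<75)
    print(np.percentile(a[s],[1,99]),np.percentile(b[s],[1,99]))
print(env.state()['ee_pos'],env.state()['gripper_width'],env.state()['time_s'])
E
```

```text
side -55 [(-150, 83), (-140, 83), (-130, 84), (-120, 83), (-110, 83), (-100, 83), (-90, 83), (-80, 81), (-70, 59), (-60, 71), (-50, 46), (-40, 38), (-30, 29), (-20, 22), (-10, 16), (0, 36), (10, 36), (20, 36), (30, 36), (40, 36), (50, 36), (60, 36), (70, 36), (80, 37), (90, 37)]
side -38 [(-160, 80), (-150, 83), (-140, 83), (-130, 83), (-120, 83), (-110, 83), (-100, 83), (-90, 82), (-80, 43), (-70, 81), (-60, 53), (-50, 47), (-40, 39), (-30, 30), (-20, 22), (-10, 16), (0, 36), (10, 36), (20, 36), (30, 37), (40, 36), (50, 36), (60, 36), (70, 36), (80, 37), (90, 37)]
side -12 [(-150, 83), (-140, 83), (-130, 83), (-120, 83), (-110, 83), (-100, 83), (-90, 82), (-80, 81), (-70, 82), (-60, 50), (-50, 46), (-40, 38), (-30, 30), (-20, 22), (-10, 17), (0, 36), (10, 36), (20, 36), (30, 36), (40, 36), (50, 36), (60, 36), (70, 36), (80, 36), (90, 37)]
side 12 [(-170, 0), (-160, 80), (-150, 83), (-140, 83), (-130, 84), (-120, 84), (-110, 83), (-100, 83), (-90, 83), (-80, 83), (-70, 83), (-60, 50), (-50, 46), (-40, 38), (-30, 30), (-20, 22), (-10, 16), (0, 36), (10, 36), (20, 37), (30, 36), (40, 3
[... 1141 characters left out ...]
, 27), (0, 37), (10, 37), (20, 37), (30, 38), (40, 37), (50, 37), (60, 37), (70, 37), (80, 38), (90, 28)]
scene 12 [(-160, 84), (-150, 84), (-140, 84), (-130, 84), (-120, 84), (-110, 84), (-100, 84), (-90, 84), (-80, 84), (-70, 84), (-60, 51), (-50, 46), (-40, 38), (-30, 31), (-20, 25), (20, 37), (30, 37), (40, 37), (50, 38), (60, 37), (70, 37), (80, 38), (90, 41)]
scene 38 [(-170, 1), (-160, 2), (-150, 84), (-140, 83), (-130, 84), (-120, 83), (-110, 84), (-100, 84), (-90, 84), (-80, 84), (-70, 83), (-60, 69), (-50, 47), (-40, 43), (0, 37), (70, 38), (80, 37), (90, 45)]
[-154.02262113  -57.40285777] [-60.42767332  63.57670624]
[ 221.94865277 -531.17321353  487.70433045] 38.20331561045737 1.9
```

{"fn": "send_rows", "kwargs": {
  "targets": [
    [[0,0,0.043,0.11,0.202,0,0.45],[0,0,0.043,0.11,0.202,0,0.45],[0,0,0.043,0.11,0.202,0,0.45],[0,0,0.043,0.11,0.202,0,0.45],[0,0,0.043,0.11,0.202,0,0.45],[0,0,0.043,0.11,0.202,0,0.45],[0,0,0.043,0.11,0.202,0,0.45],[0,0,0.043,0.11,0.202,0,0.45]]
  ]
}}

```text
time_s: 2.7
ee_pos: [397.8, -205.4, 482.3]
ee_rot: [-179.9, 0.0, 53.8]
force: [1.3, -0.4, 0.4]
gripper_width: 24.9
gripper_force: 0.0
```

{"fn": "send_rows", "kwargs": {
  "targets": [
    [[0,0,0.043,0.11,0.202,0,0.45],[0,0,0.043,0.11,0.202,0,0.45],[0,0,0.043,0.11,0.202,0,0.45],[0,0,0.043,0.11,0.202,0,0.45],[0,0,0.043,0.11,0.202,0,0.45],[0,0,0.043,0.11,0.202,0,0.45],[0,0,0.043,0.11,0.202,0,0.45],[0,0,0.043,0.11,0.202,0,0.45],[0,0,0,0,0,0,0.45]]
  ]
}}

```text
time_s: 3.6
ee_pos: [575.6, 120.4, 479.1]
ee_rot: [-179.6, 0.0, 85.0]
force: [-0.1, -0.1, 0.3]
gripper_width: 25.0
gripper_force: 0.0
```

{"fn": "send_rows", "kwargs": {
  "targets": [
    [[0,0,0,0,-0.02,-0.25,0.45],[0,0,0,0,0,-0.25,0.45],[0,0,0,0,0,-0.25,0.45],[0,0,0,0,0,-0.25,0.45],[0,0,0,0,0,-0.25,0.45],[0,0,0,0,0,-0.25,0.45],[0,0,0,0,0,-0.2,0.45],[0,0,0,0,0,0,0.45],[0,0,0,0,0,0,0.45]]
  ]
}}

```text
time_s: 4.5
ee_pos: [573.3, 111.3, 144.2]
ee_rot: [-179.9, 0.0, 84.6]
force: [1.3, 0.3, 0.4]
gripper_width: 25.1
gripper_force: 0.0
```

```bash
python3 - <<'E'
from h import *
print(env.state()['ee_pos'],env.state()['ee_rot'])
a,_=grab('side');b,_=grab('scene')
cv2.imwrite('pics/d.png',cv2.resize(np.vstack([a[70:220,150:350],b[70:220,150:350]])[:,:,::-1],None,fx=2,fy=2))
E
```

```text
[573.28013209 111.34826353 144.17214731] [-1.79940090e+02  2.54701707e-02  8.45612752e+01]
```

View pics/d.png

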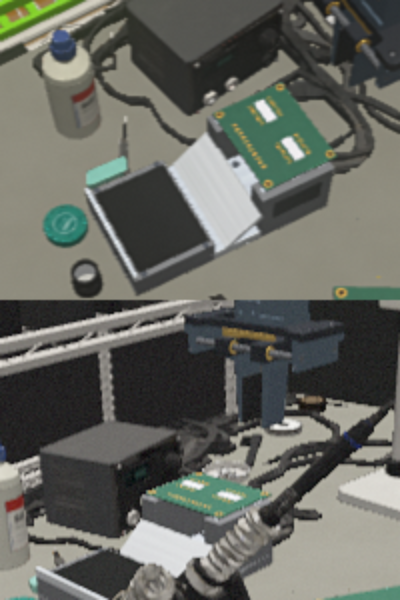

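The picture shows the fingers standing behind the board's near edge, centred on it and clear. Lowering now.

{"fn": "send_rows", "kwargs": {
  "targets": [
    [[0,0,0,0,0,-0.18,0.45],[0,0,0,0,0,-0.18,0.45],[0,0,0,0.003,0.028,0,0.45],[0,0,0,0.003,0.028,0,0.45],[0,0,0,0.003,0.028,0,0.45],[0,0,0,0.003,0.028,0,0.45],[0,0,0,0,0,0,0.45]]
  ]
}}

```text
time_s: 5.3
ee_pos: [577.1, 135.4, 73.7]
ee_rot: [179.8, -0.1, 84.7]
force: [-0.5, 0.6, 0.3]
gripper_width: 25.0
gripper_force: 0.0
```

{"fn": "send_rows", "kwargs": {
  "targets": [
    [[0,0,0,0.001,0.01,0,0.45],[0,0,0,0.001,0.01,0,0.45],[0,0,0,0.001,0.01,0,0.45],[0,0,0,0.001,0.01,0,0.45],[0,0,0,0.001,0.01,0,0.45],[0,0,0,0.001,0.01,0,0.45],[0,0,0,0.001,0.01,0,0.45],[0,0,0,0.001,0.01,0,0.45],[0,0,0,0.001,0.01,0,0.45]]
  ]
}}

```text
time_s: 6.2
ee_pos: [577.9, 152.4, 72.1]
ee_rot: [180.0, 0.0, 84.6]
force: [0.5, -0.7, -0.1]
gripper_width: 25.5
gripper_force: 0.1
```

```bash
cat > look.py <<'E'
import sys
from h import *
O=np.array([592.3,311.5]);e=np.array([.0958,.9954]);f=np.array([-.9954,.0958])
s=env.state();t=s['ee_pos'];print('tcp',t.round(1),'tx,ty',((t[:2]-O)@e).round(1),((t[:2]-O)@f).round(1),'F',s['force'].round(1),'t',s['time_s'])
p,d=grab('side');c=optics.camera_info('side');K=np.array(c['camera_matrix'])
v,u=np.mgrid[:384,:512]
r=np.stack([(u-K[0,2])/K[0,0]*d,(v-K[1,2])/K[1,1]*d,d],-1)
W=(r-np.array(c['t']))@np.array(c['R'])
for m in optics.silhouettes('side','board')[:2]:
    P=W[m['mask']&(d>0)];a=(P[:,:2]-O)@e;b=(P[:,:2]-O)@f
    print(m['conf'],'x',np.percentile(a,[2,50,98]).round(),'y',np.percentile(b,[2,98]).round(),'z',np.percentile(P[:,2],[2,50,98]).round(), 'rect',cv2.minAreaRect(np.stack([a,b],1)[abs(P[:,2]-84)<6].astype(np.float32)) if (abs(P[:,2]-84)<6).sum()>20 else '')
if len(sys.argv)>1: cv2.imwrite('pics/'+sys.argv[1],cv2.resize(p[70:220,150:350,::-1],None,fx=3,fy=3))
E
python3 look.py
```

```text
tcp [577.9 152.4  72.1] tx,ty -159.7 -0.9 F [ 0.5 -0.7 -0.1] t 6.2
0.56 x [-212. -136.  -57.] y [172. 315.] z [1. 4. 8.] rect
```

```bash
python3 look.py e.png
```

```text
tcp [577.9 152.6  72.1] tx,ty -159.6 -0.9 F [ 1.   0.5 -0.7] t 6.3
0.61 x [-141.  -96.  -53.] y [-62.  52.] z [79. 84. 87.] rect ((-97.28689575195312, -4.922096252441406), (119.78040313720703, 92.58110809326172), 89.81982421875)
0.61 x [-212. -136.  -58.] y [172. 315.] z [1. 4. 8.] rect
```

View pics/e.png

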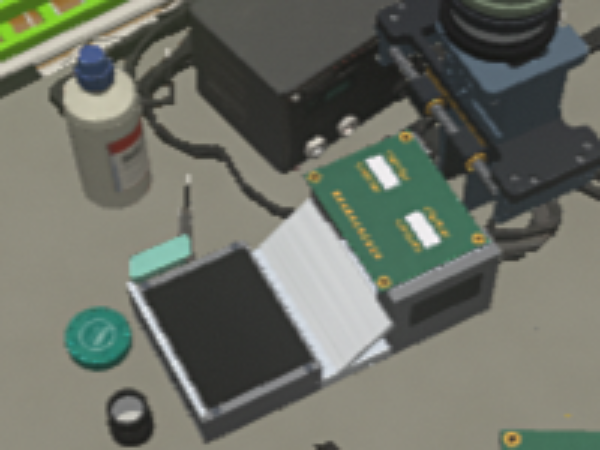

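The board has slid about 10 mm, is still square (centre about -97), and shows no notable force. I'll keep pushing at 20 mm/s.

{"fn": "send_rows", "kwargs": {
  "targets": [
    [[0,0,0,0.001,0.01,0,0.45],[0,0,0,0.001,0.01,0,0.45],[0,0,0,0.001,0.01,0,0.45],[0,0,0,0.001,0.01,0,0.45],[0,0,0,0.001,0.01,0,0.45],[0,0,0,0.001,0.01,0,0.45],[0,0,0,0.001,0.01,0,0.45],[0,0,0,0.001,0.01,0,0.45],[0,0,0,0.001,0.01,0,0.45],[0,0,0,0.001,0.01,0,0.45]]
  ]
}}

```text
time_s: 7.4
ee_pos: [579.9, 172.4, 72.1]
ee_rot: [180.0, -0.0, 84.6]
force: [-0.2, 0.1, -0.1]
gripper_width: 25.2
gripper_force: 0.1
```

{"fn": "send_rows", "kwargs": {
  "targets": [
    [[0,0,0,0.001,0.01,0,0.45],[0,0,0,0.001,0.01,0,0.45],[0,0,0,0.001,0.01,0,0.45],[0,0,0,0.001,0.009,0,0.45],[0,0,0,0.001,0.008,0,0.45],[0,0,0,0.001,0.007,0,0.45],[0,0,0,0.001,0.006,0,0.45],[0,0,0,0,0.005,0,0.45],[0,0,0,0,0.005,0,0.45],[0,0,0,0,0,0,0.45]]
  ]
}}

```text
time_s: 8.4
ee_pos: [581.3, 186.4, 72.1]
ee_rot: [180.0, -0.0, 84.6]
force: [1.1, -0.4, 1.5]
gripper_width: 25.0
gripper_force: 0.0
```

```bash
python3 look.py
```

```text
tcp [581.3 186.4  72.1] tx,ty -125.6 -1.0 F [ 1.1 -0.4  1.5] t 8.4
0.82 x [-211. -135.  -53.] y [172. 315.] z [1. 4. 8.] rect 
0.56 x [-105.  -61.  -19.] y [-60.  50.] z [80. 84. 87.] rect ((-62.52768325805664, -5.452846527099609), (90.32942199707031, 117.68861389160156), 0.1584090143442154)
```

{"fn": "send_rows", "kwargs": {
  "targets": [
    [[0,0,0,0,0.005,0,0.45],[0,0,0,0.001,0.005,0,0.45],[0,0,0,0,0.005,0,0.45],[0,0,0,0.001,0.005,0,0.45],[0,0,0,0,0.005,0,0.45],[0,0,0,0.001,0.005,0,0.45],[0,0,0,0,0.005,0,0.45],[0,0,0,0,0,0,0.45],[0,0,0,0,0.005,0,0.45],[0,0,0,0,0,0,0.45],[0,0,0,0.001,0.005,0,0.45],[0,0,0,0,0,0,0.45]]
  ]
}}

```text
time_s: 9.7
ee_pos: [582.1, 195.3, 72.1]
ee_rot: [180.0, -0.0, 84.6]
force: [-0.6, -0.4, 0.9]
gripper_width: 25.0
gripper_force: 0.0
```

```bash
python3 look.py
```

```text
tcp [582.1 195.3  72.1] tx,ty -116.6 -1.0 F [-0.6 -0.4  0.9] t 9.7
0.74 x [-96. -53. -11.] y [-60.  50.] z [79. 83. 88.] rect ((-54.128028869628906, -5.538341522216797), (89.93065643310547, 116.35028839111328), 0.09185954928398132)
0.68 x [-211. -136.  -56.] y [172. 316.] z [1. 4. 8.] rect
```

Still flat, with the centre about 2 mm past the rail ends. I'll make small paused steps.

{"fn": "send_rows", "kwargs": {
  "targets": [
    [[0,0,0,0,0.005,0,0.45],[0,0,0,0,0,0,0.45],[0,0,0,0,0,0,0.45],[0,0,0,0.001,0.005,0,0.45],[0,0,0,0,0,0,0.45],[0,0,0,0,0,0,0.45],[0,0,0,0,0.005,0,0.45],[0,0,0,0,0,0,0.45],[0,0,0,0,0,0,0.45],[0,0,0,0.001,0.005,0,0.45],[0,0,0,0,0,0,0.45],[0,0,0,0,0,0,0.45]]
  ]
}}

```text
time_s: 11.0
ee_pos: [582.5, 199.2, 72.1]
ee_rot: [180.0, 0.0, 84.6]
force: [-0.6, -0.7, 0.0]
gripper_width: 25.4
gripper_force: 0.0
```

```bash
python3 look.py
```

```text
tcp [582.5 199.2  72.1] tx,ty -112.7 -1.0 F [-0.6 -0.7  0. ] t 11.0
0.72 x [-212. -135.  -56.] y [171. 315.] z [1. 4. 8.] rect 
0.7 x [-59. -33.  -6.] y [-61.  51.] z [22. 56. 88.] rect ((-53.95166015625, -4.2769012451171875), (113.24085998535156, 14.370865821838379), 89.01846313476562)
```

The board dropped in as planned: top edge at x≈-59, z≈88, bottom at the step. I'll close the gap, then push slowly.

{"fn": "send_rows", "kwargs": {
  "targets": [
    [[0,0,0,0.002,0.02,0,0.45],[0,0,0,0.002,0.02,0,0.45],[0,0,0,0.002,0.02,0,0.45],[0,0,0,0.002,0.02,0,0.45],[0,0,0,0.002,0.02,0,0.45],[0,0,0,0.002,0.02,0,0.45],[0,0,0,0.001,0.01,0,0.45],[0,0,0,0.001,0.01,0,0.45],[0,0,0,0.001,0.01,0,0.45],[0,0,0,0.001,0.01,0,0.45],[0,0,0,0.001,0.01,0,0.45],[0,0,0,0.001,0.01,0,0.45]]
  ]
}}

```text
time_s: 12.3
ee_pos: [586.1, 235.3, 72.2]
ee_rot: [180.0, 0.0, 84.6]
force: [-0.1, -0.8, 0.3]
gripper_width: 25.4
gripper_force: 0.2
```

{"fn": "send_rows", "kwargs": {
  "targets": [
    [[0,0,0,0.001,0.01,0,0.45],[0,0,0,0.001,0.01,0,0.45],[0,0,0,0.001,0.01,0,0.45],[0,0,0,0.001,0.01,0,0.45],[0,0,0,0.001,0.01,0,0.45],[0,0,0,0.001,0.01,0,0.45],[0,0,0,0,0,0,0.45]]
  ]
}}

```text
time_s: 13.0
ee_pos: [587.3, 247.5, 72.1]
ee_rot: [180.0, -0.0, 84.6]
force: [0.4, -0.7, -0.3]
gripper_width: 24.7
gripper_force: 0.0
```

```bash
python3 look.py f.png
```

```text
tcp [587.3 247.5  72.1] tx,ty -64.1 -1.2 F [ 0.4 -0.7 -0.3] t 13.0
0.97 x [-44. -25.  -5.] y [-61.  51.] z [22. 62. 97.] rect ((-35.317657470703125, -5.6633148193359375), (12.420798301696777, 116.87095642089844), 0.7148106694221497)
0.58 x [-212. -134.  -55.] y [169. 315.] z [1. 4. 8.] rect
```

View pics/f.png

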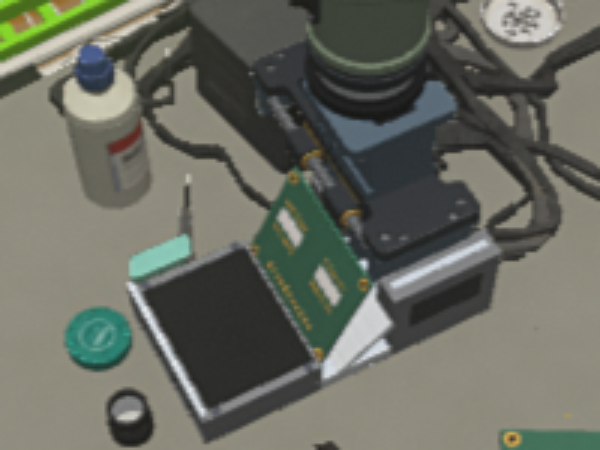

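The board is standing up to about 62° with its foot at the step, and the fingers are evenly behind it. Continuing.

{"fn": "send_rows", "kwargs": {
  "targets": [
    [[0,0,0,0.001,0.01,0,0.45],[0,0,0,0.001,0.01,0,0.45],[0,0,0,0.001,0.01,0,0.45],[0,0,0,0.001,0.01,0,0.45],[0,0,0,0.001,0.01,0,0.45],[0,0,0,0.001,0.01,0,0.45],[0,0,0,0.001,0.01,0,0.45],[0,0,0,0.001,0.01,0,0.45],[0,0,0,0.001,0.01,0,0.45],[0,0,0,0.001,0.01,0,0.45]]
  ]
}}

```text
time_s: 14.1
ee_pos: [589.3, 267.4, 72.1]
ee_rot: [180.0, 0.0, 84.6]
force: [-0.0, -0.2, -0.6]
gripper_width: 25.1
gripper_force: 0.0
```

{"fn": "send_rows", "kwargs": {
  "targets": [
    [[0,0,0,0.001,0.008,0,0.45],[0,0,0,0.001,0.008,0,0.45],[0,0,0,0.001,0.008,0,0.45],[0,0,0,0.001,0.008,0,0.45],[0,0,0,0.001,0.008,0,0.45],[0,0,0,0.001,0.008,0,0.45],[0,0,0,0.001,0.008,0,0.45],[0,0,0,0.001,0.008,0,0.45],[0,0,0,0.001,0.008,0,0.45],[0,0,0,0.001,0.008,0,0.45]]
  ]
}}

```text
time_s: 15.1
ee_pos: [591.3, 283.4, 72.1]
ee_rot: [180.0, 0.0, 84.6]
force: [-0.3, -0.4, -0.2]
gripper_width: 25.3
gripper_force: 0.0
```

```bash
python3 look.py
```

```text
tcp [591.3 283.4  72.1] tx,ty -28.1 -1.7 F [-0.3 -0.4 -0.2] t 15.1
0.96 x [-21.  -5.   8.] y [-101.   51.] z [  2.  66. 156.] rect ((-5.988521099090576, -5.352489471435547), (3.2501111030578613, 116.59197998046875), 0.9871919751167297)
0.71 x [-212. -135.  -55.] y [172. 315.] z [1. 4. 8.] rect
```

The board is nearly upright. I'll push it over the edge gently.

{"fn": "send_rows", "kwargs": {
  "targets": [
    [[0,0,0,0.001,0.008,0,0.45],[0,0,0,0.001,0.008,0,0.45],[0,0,0,0.001,0.008,0,0.45],[0,0,0,0.001,0.008,0,0.45],[0,0,0,0.001,0.008,0,0.45],[0,0,0,0.001,0.008,0,0.45],[0,0,0,0.001,0.008,0,0.45],[0,0,0,0.001,0.008,0,0.45],[0,0,0,0,0,0,0.45],[0,0,0,0,0,0,0.45]]
  ]
}}

```text
time_s: 16.2
ee_pos: [592.9, 296.1, 72.1]
ee_rot: [180.0, 0.0, 84.6]
force: [-0.0, -0.4, 0.3]
gripper_width: 25.0
gripper_force: 0.0
```

```bash
python3 look.py g.png
```

```text
tcp [592.9 296.1  72.1] tx,ty -15.3 -2.0 F [-0.  -0.4  0.3] t 16.2
0.61 x [-21.   8.  23.] y [-103.   52.] z [ -1.  83. 158.] rect ((8.00894546508789, -2.429889678955078), (3.6956706047058105, 111.51689147949219), 1.2270845174789429)
0.58 x [-212. -136.  -57.] y [172. 314.] z [1. 4. 8.] rect
```

View pics/g.png

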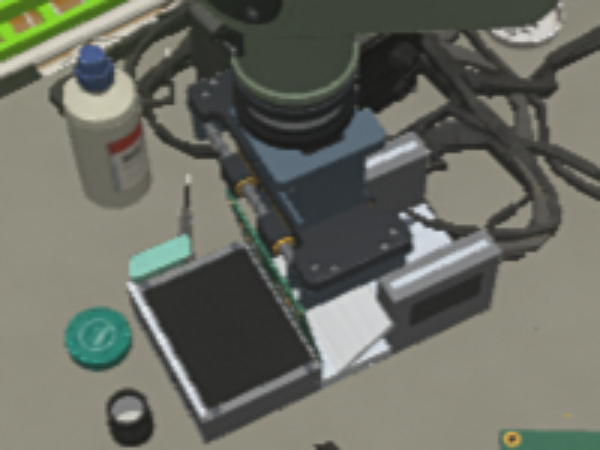

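The board is leaning just past upright over the step edge and still held at the fingertips. I'll continue the push.

{"fn": "send_rows", "kwargs": {
  "targets": [
    [[0,0,0,0.001,0.008,0,0.45],[0,0,0,0.001,0.008,0,0.45],[0,0,0,0.001,0.008,0,0.45],[0,0,0,0.001,0.008,0,0.45],[0,0,0,0.001,0.008,0,0.45],[0,0,0,0.001,0.008,0,0.45],[0,0,0,0.001,0.008,0,0.45],[0,0,0,0.001,0.008,0,0.45],[0,0,0,0,0,0,0.45],[0,0,0,0,0,0,0.45]]
  ]
}}

```text
time_s: 17.3
ee_pos: [594.5, 308.8, 72.1]
ee_rot: [180.0, 0.0, 84.6]
force: [0.1, 0.3, -0.8]
gripper_width: 24.9
gripper_force: 0.0
```

```bash
python3 look.py
```

```text
tcp [594.5 308.8  72.1] tx,ty -2.4 -2.4 F [ 0.1  0.3 -0.8] t 17.3
0.95 x [-11.  21.  35.] y [-58.  53.] z [26. 74. 96.] rect ((22.880653381347656, -2.2978744506835938), (112.6181640625, 19.186534881591797), 87.77433776855469)
0.91 x [-212. -136.  -56.] y [172. 314.] z [1. 4. 8.] rect
```

{"fn": "send_rows", "kwargs": {
  "targets": [
    [[0,0,0,0.001,0.008,0,0.45],[0,0,0,0.001,0.008,0,0.45],[0,0,0,0.001,0.008,0,0.45],[0,0,0,0.001,0.008,0,0.45],[0,0,0,0,0,0,0.45],[0,0,0,0,0,0,0.45],[0,0,0,0,0,0,0.45]]
  ]
}}

```text
time_s: 18.1
ee_pos: [595.3, 315.2, 72.1]
ee_rot: [180.0, 0.0, 84.6]
force: [1.1, -1.1, -0.3]
gripper_width: 24.9
gripper_force: 0.0
```

```bash
python3 look.py g2.png
```

```text
tcp [595.3 315.2  72.1] tx,ty 4.0 -2.6 F [ 1.1 -1.1 -0.3] t 18.1
0.96 x [-21.  32.  63.] y [-61.  51.] z [36. 40. 43.] rect 
0.93 x [-212. -136.  -58.] y [172. 315.] z [1. 4. 8.] rect
```

View pics/g2.png

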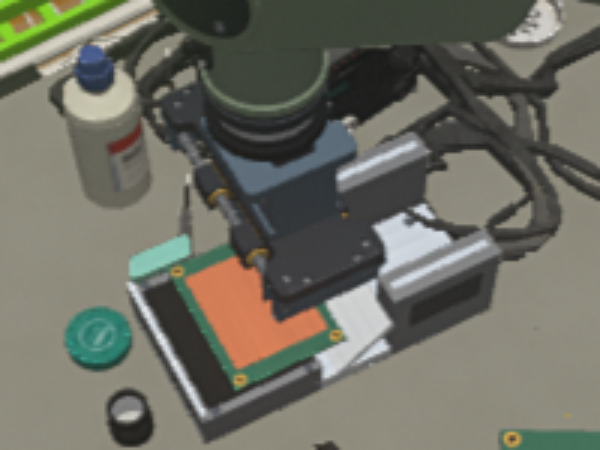

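The board lies flat, copper side up, with its centre about x=22. Withdrawing the hand straight up.

{"fn": "send_rows", "kwargs": {
  "targets": [
    [[0,0,0,0,0,0.1,0.45],[0,0,0,0,0,0.2,0.45],[0,0,0,0,0,0.25,0.45],[0,0,0,0,-0.1,0.25,0.45],[0,0,0,0,-0.2,0.1,0.45],[0,0,0,0,-0.2,0,0.45],[0,0,0,0,-0.2,0,0.45],[0,0,0,0,0,0,0.45],[0,0,0,0,0,0,0.45],[0,0,0,0,0,0,0.45]]
  ]
}}

```text
time_s: 19.2
ee_pos: [595.3, 177.6, 248.5]
ee_rot: [180.0, -0.0, 84.6]
force: [-0.5, -0.2, 0.1]
gripper_width: 24.8
gripper_force: 0.0
```

```bash
python3 look.py; python3 - <<'E'
from h import *
grab('side')
for k in('tinner_tin','loupe','eraser_mint'): print(k,[np.round(onz('side',r['at'],0)) for r in optics.place_of('side',k)[:1]])
E
```

```text
tcp [595.3 177.6 248.5] tx,ty -133.0 -15.8 F [-0.5 -0.2  0.1] t 19.2
0.91 x [-22.  21.  63.] y [-59.  50.] z [36. 40. 43.] rect 
0.7 x [-214. -136.  -56.] y [173. 314.] z [1. 4. 8.] rect 
tinner_tin [array([649., 432.,   0.])]
loupe [array([574., 452.,   0.])]
eraser_mint [array([684., 357.,   0.])]
```

```bash
python3 -c "
from workcell import env
print(env.job_done())"
```

```text
the job is handed in; nothing more can be done
None
```

I turned the board over by pushing alone and handed the job in: it lies flat, copper side up, on the far deck about 21 mm past the step and 5 mm off the middle line, with the hand clear; the hand-in gave no verdict.

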